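# Seat a rubber mould in the cutting clamp and lock the two-stage cam lever

### The job

Get the rubber mould that lies on the bed of the cutting clamp ready for the knife: with the fingertips push it along the bed until it sits home against the end stop, then push the clamp's lever round, past its first detent (the light pre-grip), all the way to its second stop so that the jaw locks the mould, and let go. Only push: the mould stays flat on the bed and is never picked up, and the loose things lying round about stay where they are.

Things in the scene. Friction and masses are not known exactly. Their poses are not given: they have to be found in the camera images.
- clamp: Bench clamp for cutting rubber moulds, grey L-shaped base with a pale steel bed, fixed. Origin: on the bench top under the base; x along the bed to the end stop (away from the robot), y left, z up. In its frame, mm: bed top z 19, x -97 (open end) to 66; fence on the left, face at y 64; right side open up to the jaw, x 5 to 63. Fence, stop and jaw reach z 40; only the lever is higher.
- end_stop (a point): Centre of the end stop's face, the low wall across the far end of the bed: at x 66, y 37, z 30 mm in the clamp's frame.
- mould: The orange rubber mould on the bed, a loose flat block with rounded edges, 45 (x) x 56 (y) x 23 (z) mm, about 70 g. Origin: centre of its underside; its y (long) axis lies along the bed, within 0.08 rad. It starts at x -36 to -14, y about 36 mm in the clamp's frame; home against the end stop its centre is at x 38 mm. Its near end is 28 mm before its centre. It slides with under 1 N.
- lever_grip (a point): Middle of the lever's upright black handle, 76 mm above the bench and 78 mm from the pivot. The handle is round, 20 to 24 mm thick, from 53 to 95 mm above the bench; the flat lever arm under it is 14 mm wide, its top 48 mm above the bench; a brass barrel on the arm, 52 mm from the pivot, reaches 59 mm.
- lever_pivot (a point): Point on the lever's upright pivot axis, at the height of the handle's middle (76 mm above the bench; the pivot itself ends at 54 mm); at x 35, y -49 mm in the clamp's frame.
- lever (a joint): Turn of the lever, rad, counter-clockwise from above. 0 open: it points from the pivot 138.7 degrees clockwise from the clamp's x (to robot and right). 0.6 first detent. 1.2 second stop (hard): 69.9 degrees clockwise from x. The handle moves 94 mm on an arc, first right, then away from the robot. It takes 6 to 12 N at the handle; past a hump (0.3, 0.9) it snaps on to the next place and stays.
- pad: Black rubber-faced pad on the jaw at the bed's right, 58 mm long, 18 high, sprung 4 N/mm. Its origin is the clamp's origin with the jaw open (not on the pad) and moves along the clamp's y with the jaw. Open, the lane from pad to fence is 54 mm wide; at the first detent the pad lightly grips the mould; at the second stop it holds the mould on the fence with about 15 N.
- big_mould: Bystander: a larger orange rubber mould, 48 x 63 x 24 mm, loose on the bench behind the clamp. Origin at the centre of its underside.
- small_mould: Bystander: a small green rubber mould, 40 x 50 x 18 mm, loose on the bench right of the clamp. Origin at the centre of its underside.
- loupe: Bystander: black eye loupe, 34 mm across, 30 mm high, loose on the bench behind the clamp. Origin at the centre of its underside.
- fine_awl: Bystander: thin awl with a black handle, 140 mm long, 9 mm thick, loose on the bench right of the clamp. Origin under its middle.
- bench_tweezers: Bystander: thin steel tweezers, 126 x 12 x 8 mm, loose on the bench in front of the clamp. Origin under the middle.

How it is judged:
By the outcome, as a careful person would: the job done as asked, in the order asked, and still so for the second after the job is handed in, with the robot touching nothing.
It also fails if it takes over 42 s, if anything falls off the work surface, if the arm or the gripper's body presses on something with over 40 N, if the wrist force passes 120 N, or if a joint passes its speed limit or range.

### The arm

A 6-joint arm with a two-finger parallel gripper is mounted at the origin on a cart in front of the work surface, level with it; the furniture and walls round the work are solid. World frame = base frame: x ahead of the robot, y to its left, z up, the work surface at z = 0. Lengths are in mm, angles in rad, forces in N, time in s.
With the tool pointing down it reaches from about 350 to 975 mm from the base axis. Payload 7.1 kg.
Tool frame: the origin (TCP) lies between the finger pads; the fingertips stand 17 mm ahead of it and the grasp point (between the pads) lies 2 mm behind it (tip_reach is the y of the fingertips in the tool frame, in mm); y points along the fingers, x is the direction in which the jaws open and shut, and the axes are right-handed (so a half turn about y gives the same grasp; the last joint's range is limited). The gripper opens to 88 mm and grips with 3 to 60 N. Pads are 20 mm wide; open, the fingers measure 115 mm over their backs; the gripper's body (75 mm by 178 mm) begins 61 mm behind the grasp point.
Start: joints at [1.168, 0.423, 1.63, -0, 1.089, -0.019], TCP at [233.997, 579.526, 239.675] pointing down, gripper open.
Joint ranges: [-3, 3], [-0.9, 2.11], [0.09, 2.58], [-1.31, 4.45], [0.11, 2.69], [-2.54, 2.54]. Speed limits (rad/s): [2.39, 2.39, 3.01, 3.14, 3.14, 3.14].

### API

Orientations are given as a rotation vector (axis times angle).
In Python, from workcell import get_obs, get_image, camera_model, close_job, silhouettes, tip_of, tip_reach gives the robot as it stands. The module is installed in compiled form; this text tells all that it offers.
- The arm moves only by the tool arm_command, never from a script. Its argument "targets" is a list of rows, each a list of 4 numbers: the shift along the tool's x, y, z in mm, then the turn about the tool's y in rad. A call has 1 to 20 rows; each row shifts and turns the commanded pose from where the row before left it, along the tool's axes as they then stand; what a row does not reach is not made up. A row lasts 1/12 s, in which the tool goes at most 41.7 mm and 7.16 degrees, less where a joint would pass 70% of its speed; a pose out of reach is approached as far as the arm can. A call is refused whole if a number of a shift passes 41.7 or a number of a turn 0.125, either way. A call with a gripper value outside its range is refused whole. "gripper" is the opening in per cent of the stroke, from 0 (shut) to 100 (fully open), set as the call begins (left out, the last holds). The fingers move at their own pace and stop on an object; the grip force is fixed at half the most. Time passes only in rows, so rows that do not move let the fingers close. It gives the time, the measured TCP pose, the force and the opening at its end, in the units of the state.
- get_obs(): the state, without advancing time (a new reading comes with each control period).
- get_image(name): name is "scene" or "top" or "wrist"; returns the picture (384x512x3 uint8, blue, green, red); there is no depth.
- camera_model(name): a dict with "mtx" (3x3 intrinsics, pixels), "position" and "orientation" of the camera in the world. Camera axes: x right, y up, looking along -z (the intrinsics and any distortion apply to the point x, -y, -z); pixel columns grow to the right and rows downward; lengths in mm; the calibration is good to about 2 mm. A picture is of the moment at which its call begins: read the wrist's pose just before it. camera_model takes no time and is no camera call; for the wrist camera it gives the pose at the moment of the call.
- close_job(): hands the job in, once; it reports no verdict.
Trained networks look in the newest picture that a camera, given by its name, has taken for a name from the list of things; names that differ only in an ending like _2 or _b are one class to them, and where a whole thing is asked for, a point or a joint stands for the part that bears it (a point fixed in the world has none). Each returns a list of dicts, best first, with "conf" (0 to 1); they miss things now and then, are a little off and sometimes report something else, mostly with a low value. They report only what shows in the picture. A call takes as long as a camera call.
- silhouettes(camera, thing): "pixels" (384x512 bool, what is visible of it) and "at" ([column, row] in pixels, amid what is visible of it).
- tip_of(camera, thing): "at" ([column, row] in pixels: a listed point, or the origin of a listed thing).
The state is a dict: "t": time; "qpos": joint angles; "qvel": joint speeds; "joint_torque": joint torques, N m; "ee_pos": TCP position; "orientation": TCP orientation; "ft_force": force on the tool from outside, world axes, zero at the start; "moment": the same for the moment, N m; "width": finger opening in mm.
Only numpy, scipy, OpenCV 4.12 (cv2) and the standard library are available. Lean on these libraries where they do the work, as an engineer would, in place of code of your own. Each camera call takes 0.05 s, during which the arm holds its last target. There are 200 camera calls.

## Working session

There is one attempt and no reset: what is moved stays moved. The work goes in short steps, Python scripts to look and compute and a tool call to move; the robot and the scene stay as the last step left them, time stands still between calls to the robot, and variables do not carry over. Pictures are saved under pics/ and viewed, about 8 in all and at most 12, crops included, and the job is handed in when it is done.

Besides the shell and the picture viewer there is one more tool, called after ">>>" in YAML: its name, and indented under it one key for each argument. arm_command: Moves the arm, as the interface text tells. Its arguments: {"type":"object","properties":{"targets":{"type":"array","items":{"type":"array","items":{"type":"number"}}},"gripper":{"type":"number"}},"required":["targets"]}

```bash
mkdir -p pics
cat > h.py <<'E'
import numpy as np,cv2
from workcell import *
from scipy.spatial.transform import Rotation as R
def Rm(o):
    o=np.array(o,float)
    if o.shape==(3,3): return o
    return R.from_rotvec(o).as_matrix() if o.size==3 else R.from_quat(o).as_matrix()
def ray(cm,uv,z):
    K=np.array(cm["mtx"]);d=np.linalg.solve(K,[uv[0],uv[1],1.]);d=Rm(cm["orientation"])@[d[0],-d[1],-d[2]]
    p=np.array(cm["position"]);return p+d*(z-p[2])/d[2]
def proj(cm,P):
    c=Rm(cm["orientation"]).T@(np.array(P,float)-cm["position"]);v=np.array(cm["mtx"])@[c[0],-c[1],-c[2]];return v[:2]/v[2]
E
cat > a.py <<'E'
from h import *
o=get_obs();print(o["t"],o["ee_pos"],o["orientation"],o["width"],tip_reach)
ims=[]
for c in("top","scene"):
    im=get_image(c);cm=camera_model(c);print(c,{k:np.round(v,3).tolist() if not isinstance(v,str) else v for k,v in cm.items()})
    cv2.imwrite(f"pics/{c}0.png",im)
    for th,z in(("end_stop",30),("lever_grip",76),("lever_pivot",76),("mould",19),("clamp",0),("big_mould",0),("small_mould",0),("loupe",0),("fine_awl",0),("bench_tweezers",0)):
        for r in tip_of(c,th)[:2]:print(th,np.round(r["at"]),round(r["conf"],2),ray(cm,r["at"],z).round(1)[:2])
E
python3 a.py
```

```text
0.0 [233.80316082 579.06685473 238.92304208] [-1.36751435 -0.92110742  0.92317042] 87.86090915146686 17.0
top {'mtx': [[384.973, 0.0, 251.671], [0.0, 384.973, 188.172], [0.0, 0.0, 1.0]], 'position': [366.274, -194.668, 900.346], 'orientation': [0.155, -0.164, -1.637]}
end_stop [197. 171.] 0.95 [594.  -82.1]
lever_grip [259. 188.] 0.94 [ 534.6 -220.8]
lever_pivot [234. 166.] 0.96 [ 588.1 -170.2]
mould [206. 207.] 0.93 [508.5 -97.2]
clamp [222. 196.] 0.75 [ 535.8 -135.3]
big_mould [229. 138.] 0.73 [ 678.6 -159.1]
small_mould [312. 215.] 0.9 [ 474.6 -342.2]
loupe [186. 149.] 0.6 [659.3 -53.6]
loupe [222. 267.] 0.29 [ 370.4 -124.5]
fine_awl [316. 164.] 0.67 [ 599.3 -364.9]
fine_awl [312. 218.] 0.42 [ 467.  -342.2]
bench_tweezers [222. 268.] 0.39 [ 368.2 -123.9]
scene {'mtx': [[402.98, 0.0, 251.851], [0.0, 402.98, 195.899], [0.0, 0.0, 1.0]], 'position': [164.368, 342.53, 607.589], 'orientation': [0.331, -1.102, -2.331]}
lever_grip [256. 184.] 0.6 [ 539.6 -230. ]
lever_grip [225. 236.] 0.16 [498.8 -68.1]
lever_pivot [223. 190.] 0.79 [ 584.1 -174.1]
mould [234. 247.] 0.72 [501.6 -96.4]
clamp [255. 183.] 0.36 [ 597.6 -314.8]
big_mould [187. 207.] 0.81 [ 674.3 -150.1]
big_mould [300. 192.] 0.52 [ 486.8 -345.8]
small_mould [304. 191.] 0.68 [ 481.9 -354.3]
small_mould [188. 208.] 0.61 [ 671.  -151.9]
loupe [164. 234.] 0.72 [656.5 -57.8]
fine_awl [267. 171.] 0.45 [ 601.1 -374.7]
fine_awl [236. 247.] 0.45 [ 508.9 -113.3]
bench_tweezers [293. 277.] 0.78 [ 373.4 -112.3]
```

Run:
```python
import cv2
t=cv2.imread("pics/top0.png")[110:290,150:350];cv2.imwrite("pics/c1.png",cv2.resize(t,None,fx=3.3,fy=3.3,interpolation=cv2.INTER_CUBIC))
s=cv2.imread("pics/scene0.png")[130:310,140:340];cv2.imwrite("pics/c2.png",cv2.resize(s,None,fx=3.3,fy=3.3,interpolation=cv2.INTER_CUBIC))
```

```text
(no output)
```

View pics/c1.png

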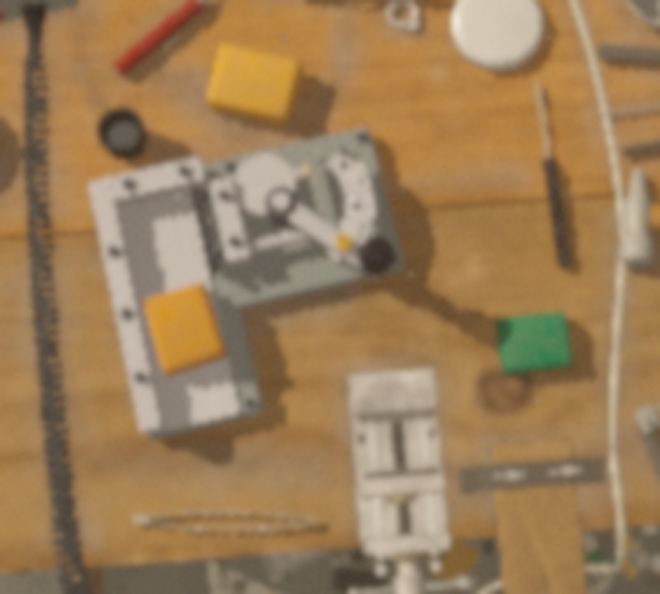

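View pics/c2.png

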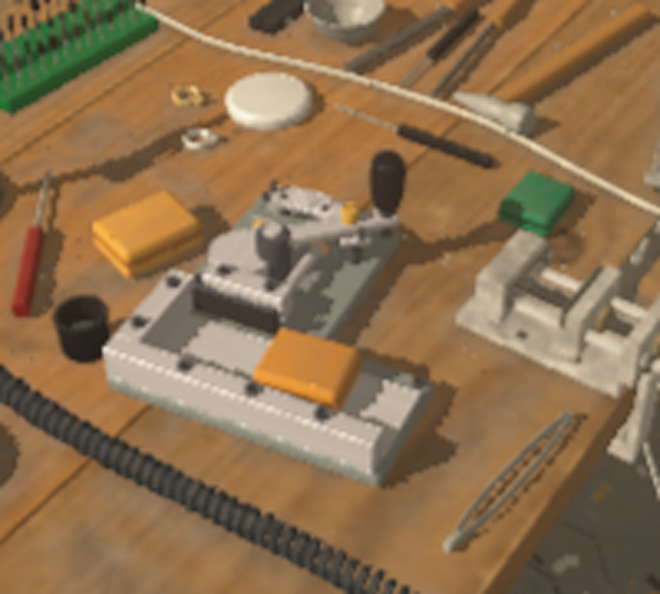

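```bash
cat > b.py <<'E'
from h import *
o=get_obs();print(Rm(o["orientation"]).round(2).tolist())
cm=camera_model("top")
f=lambda u,v,z:ray(cm,(150+u/3.3,110+v/3.3),z)[:2].round(1)
a,b=f(90,185,40),f(140,432,40);print("fence outer",a,b,np.degrees(np.arctan2(*(a-b)[::-1])))
a,b=f(200,158,40),f(90,185,40);print("stop outer",a,b,np.degrees(np.arctan2(*(b-a)[::-1]))-90)
print("pivot",f(281,202,54),"handle top",f(377,254,95))
m=[f(*p,42) for p in((147,298),(205,286),(223,354),(167,372))];print("mould",m,np.mean(m,0))
c2=camera_model("scene");print("stop,",proj(c2,[594,-82,30]))
w=camera_model("wrist");T=Rm(o["orientation"]).T
print("wrist cam in tool",T@(np.array(w["position"])-o["ee_pos"]),(T@Rm(w["orientation"])).round(2).tolist(),np.array(w["mtx"]).round(0).tolist())
E
python3 b.py
```

```text
[[0.37, -0.0, -0.93], [0.93, -0.0, 0.37], [-0.0, -1.0, -0.0]]
fence outer [606.  -38.2] [432. -66.] 9.077433789253805
stop outer [ 620. -116.] [606.  -38.2] 10.201120346260282
pivot [ 580.5 -171.1] handle top [ 531.1 -232.1]
mould [array([522.6, -74.9]), array([ 528.1, -115. ]), array([ 480.3, -124.8]), array([470.8, -86.2])] [ 500.45  -100.225]
stop, [193.05322571 229.07937871]
wrist cam in tool [  -0.23592068 -145.04125807   66.65162508] [[1.0, -0.0, 0.0], [0.0, 0.24, -0.97], [-0.0, 0.97, 0.24]] [[282.0, 0.0, 252.0], [0.0, 282.0, 197.0], [0.0, 0.0, 1.0]]
```

>>> arm_command:
  targets:
    - [-28, 0, -22.7, 0]
    - [-28, 0, -22.7, 0]
    - [-28, 0, -22.7, 0]
    - [-28, 0, -22.7, 0]
    - [-28, 0, -22.7, 0]
    - [-28, 0, -22.7, 0]
    - [-28, 0, -22.7, 0]
    - [-28, 0, -22.7, 0]
    - [-28, 0, -22.7, 0]
    - [-28, 0, -22.7, 0]
    - [-28, 0, -22.7, 0]
    - [-28, 0, -22.7, 0]
    - [-28, 0, -22.7, 0]
    - [-28, 0, -22.7, 0]
    - [-28, 0, -22.7, 0]
    - [-28, 0, -22.7, 0]
    - [-28, 0, -22.7, 0]
    - [-28, 0, -22.7, 0]
    - [-28, 0, -22.7, 0]
    - [-28, 0, -22.7, 0]
  gripper: 0

```text
t: 2.77
ee_pos: [445.5, -111.7, 239.9]
orientation: [-1.367, -0.922, 0.921]
ft_force: [0.8, 0.1, -1.0]
width: 0.4
```

>>> arm_command:
  targets:
    - [0, 0, 0, 0.12]
    - [0, 0, 0, 0.12]
    - [0, 0, 0, 0.12]
    - [0, 0, 0, 0.12]
    - [0, 0, 0, 0.12]
    - [0, 0, 0, 0.12]
    - [0, 0, 0, 0.12]
    - [0, 0, 0, 0.12]
    - [0, 0, 0, 0.065]
    - [0, 0, 0, 0]

```text
t: 3.6
ee_pos: [445.4, -109.8, 239.8]
orientation: [-1.567, -0.126, 0.125]
ft_force: [-0.6, -1.9, -0.3]
width: 0.5
```

```bash
cat > c.py <<'E'
from h import *
import sys
n=sys.argv[1]
o=get_obs();M=Rm(o["orientation"]);print(o["t"],o["ee_pos"].round(1),np.degrees(np.arctan2(M[1,0],M[0,0])),o["qpos"].round(2),o["ft_force"].round(1),o["width"])
cm=camera_model("wrist");im=get_image("wrist")
for th,z in(("end_stop",30),("lever_grip",76),("lever_pivot",76),("mould",19)):
    for r in tip_of("wrist",th)[:2]:print(th,np.round(r["at"]),round(r["conf"],2),ray(cm,r["at"],z).round(1)[:2])
cv2.imwrite(f"pics/{n}.png",im)
E
python3 c.py w1
```

```text
3.6 [ 445.4 -109.8  239.8] 9.149204102569627 [-0.27  0.18  1.98  0.    0.98 -0.43] [-0.6 -1.9 -0.3] 0.5212910934806665
end_stop [376. 179.] 0.78 [601.9 -84.2]
lever_pivot [361. 254.] 0.97 [ 586.3 -169.3]
mould [296. 178.] 0.79 [ 502.7 -100.5]
```

View pics/w1.png

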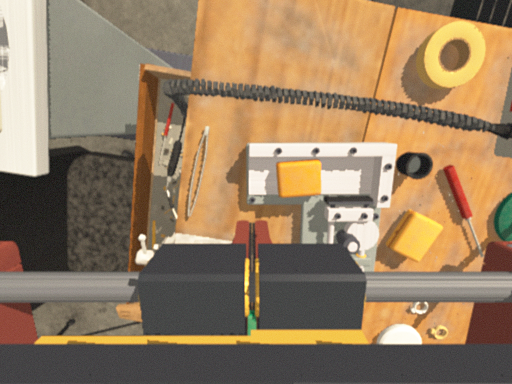

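>>> arm_command:
  targets:
    - [1, 38, 1.5, 0]
    - [0, 38, 0, 0]
    - [0, 38, 0, 0]
    - [0, 38, 0, 0]
    - [0, 30, 0, 0]
    - [0, 14, 0, 0]
    - [0, 0, 0, 0]
    - [0, 0, 0, 0]

```text
t: 4.52
ee_pos: [445.6, -108.0, 43.2]
orientation: [-1.566, -0.126, 0.129]
ft_force: [-0.3, -0.5, 0.1]
width: 0.8
```

```bash
python3 c.py w2
```

```text
4.5167 [ 445.6 -108.    43.2] 9.319811210216486 [-0.26  0.54  2.09 -0.    0.52 -0.43] [-0.3 -0.5  0.1] 0.7558163627855614
end_stop [148. 217.] 0.26 [ 382.4 -104. ]
mould [341. 234.] 0.96 [501.9 -99.9]
```

View pics/w2.png

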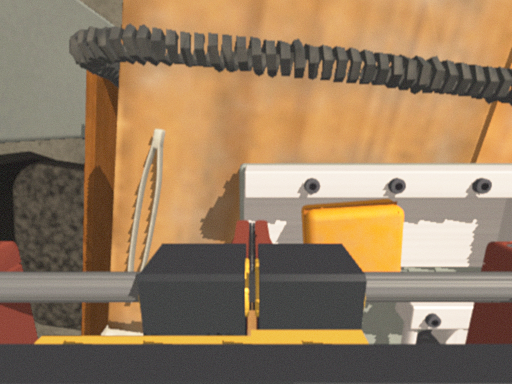

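>>> arm_command:
  targets:
    - [8, 0, 0, 0]
    - [8, 0, 0, 0]
    - [8, 0, 0, 0]
    - [8, 0, 0, 0]
    - [8, 0, 0, 0]
    - [8, 0, 0, 0]
    - [8, 0, 0, 0]
    - [8, 0, 0, 0]
    - [8, 0, 0, 0]
    - [6, 0, 0, 0]
    - [3, 0, 0, 0]
    - [0, 0, 0, 0]
    - [0, 0, 0, 0]

```text
t: 5.85
ee_pos: [525.9, -95.0, 43.6]
orientation: [-1.567, -0.127, 0.127]
ft_force: [-0.3, -0.1, -0.9]
width: 0.3
```

>>> arm_command:
  targets:
    - [1, 0, 0, 0]
    - [1, 0, 0, 0]
    - [1, 0, 0, 0]
    - [1, 0, 0, 0]
    - [0, 0, 0, 0]

```text
t: 6.27
ee_pos: [530.0, -94.4, 43.7]
orientation: [-1.567, -0.127, 0.127]
ft_force: [-1.2, -0.4, -0.5]
width: 0.7
```

Run:
```python
from h import *
o=get_obs();p=o["ee_pos"][:2]-[541,-128.5];print(o["ee_pos"],p@[.988,.158],p@[-.158,.988])
im=get_image("top");cm=camera_model("top")
for th,z in(("end_stop",30),("mould",19)):
    for r in tip_of("top",th)[:1]:print(th,np.round(r["at"]),round(r["conf"],2),ray(cm,r["at"],z).round(1)[:2])
cm=camera_model("wrist");w=get_image("wrist")
for r in tip_of("wrist","mould")[:1]:q=ray(cm,r["at"],19)[:2];print(r["conf"],q,(q-[541,-128.5])@[.988,.158])
cv2.imwrite("pics/p1.png",np.hstack([cv2.resize(im[140:260,160:290],(390,360)),cv2.resize(w,(400,300))[:, :] if 0 else cv2.copyMakeBorder(cv2.resize(w,(400,300)),0,60,0,0,0)]))
```

```text
[530.03269162 -94.41137579  43.70151082] -5.449698059570045 35.4123954406996
0.77 [565.78102057 -91.56103984] 30.320004026314102
```

View pics/p1.png

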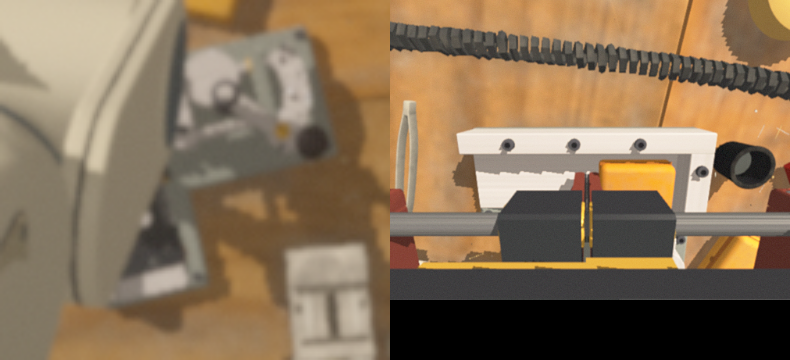

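>>> arm_command:
  targets:
    - [1, 0, 0, 0]
    - [1, 0, 0, 0]
    - [1, 0, 0, 0]
    - [1, 0, 0, 0]
    - [0, 0, 0, 0]

```text
t: 6.93
ee_pos: [534.2, -93.7, 43.7]
orientation: [-1.567, -0.127, 0.127]
ft_force: [-0.1, -1.2, 0.2]
width: 0.1
```

>>> arm_command:
  targets:
    - [1, 0, 0, 0]
    - [1, 0, 0, 0]
    - [0, 0, 0, 0]

```text
t: 7.18
ee_pos: [536.1, -93.4, 43.7]
orientation: [-1.567, -0.128, 0.127]
ft_force: [0.0, 0.2, 0.7]
width: 0.3
```

>>> arm_command:
  targets:
    - [1, 0, 0, 0]
    - [1, 0, 0, 0]
    - [0, 0, 0, 0]

```text
t: 7.43
ee_pos: [537.8, -93.1, 43.6]
orientation: [-1.567, -0.127, 0.127]
ft_force: [0.1, -0.3, 1.0]
width: -0.0
```

>>> arm_command:
  targets:
    - [1, 0, 0, 0]
    - [0.5, 0, 0, 0]
    - [0, 0, 0, 0]

```text
t: 7.68
ee_pos: [538.0, -93.0, 43.5]
orientation: [-1.567, -0.125, 0.13]
ft_force: [-4.4, -2.8, 3.7]
width: 0.2
```

>>> arm_command:
  targets:
    - [1, 0, 0, 0]
    - [0, 0, 0, 0]

```text
t: 7.85
ee_pos: [538.1, -92.9, 43.5]
orientation: [-1.567, -0.124, 0.131]
ft_force: [-8.4, -3.1, 5.2]
width: 0.5
```

Run:
```python
from h import *
w=get_image("wrist");cm=camera_model("wrist")
for th,z in(("mould",19),("end_stop",30)):
  for r in tip_of("wrist",th)[:1]:q=ray(cm,r["at"],z)[:2];print(th,r["at"],r["conf"],q,(q-[541,-128.5])@[.988,.158])
cv2.imwrite("pics/w3.png",cv2.resize(w[120:320,200:460],None,fx=3,fy=3,interpolation=cv2.INTER_CUBIC))
```

```text
mould [307.4, 238.5] 0.97 [573.5531187  -91.02761454] 38.08311818047202
end_stop [360.2, 238.1] 0.96 [601.75270556 -81.46115708] 67.4558102729929
```

View pics/w3.png

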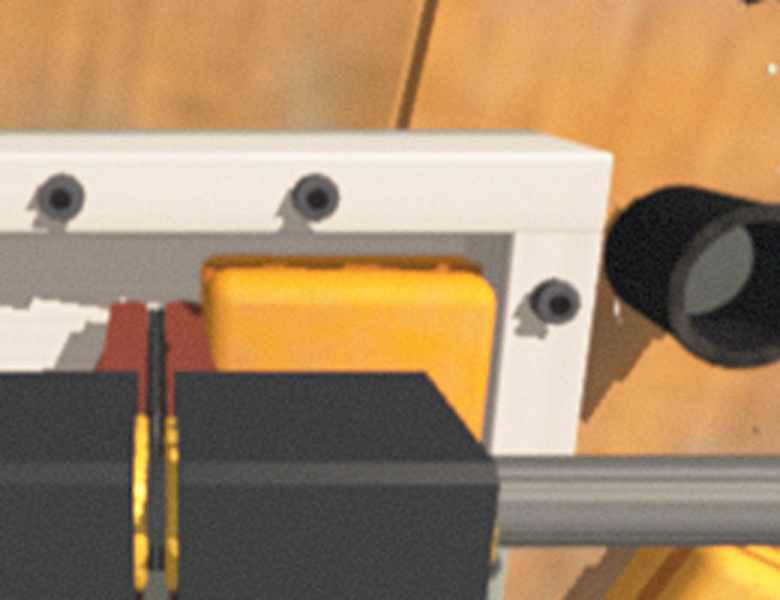

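>>> arm_command:
  targets:
    - [-6, 0, 0, 0]
    - [-10, 0, 0, 0]
    - [0, -30, 0, 0]
    - [0, -36, 0, 0]
    - [0, -36, 0, 0]
    - [-8, 0, -28, 0]
    - [-8, 0, -28, 0]
    - [-8, 0, -28, 0]
    - [-8, 0, -27, 0]
    - [0, 0, 0, 0.12]
    - [0, 0, 0, 0.12]
    - [0, 0, 0, 0.12]
    - [0, 0, 0, 0.12]
    - [0, 0, 0, 0.12]
    - [0, 0, 0, 0.12]
    - [0, 0, 0, 0.12]
    - [0, 0, 0, 0.01]
    - [0, 0, 0, 0]

```text
t: 9.5
ee_pos: [510.5, -209.9, 145.7]
orientation: [-1.503, 0.536, -0.536]
ft_force: [-0.5, -0.0, 0.3]
width: 0.3
```

```bash
cat > d.py <<'E'
from h import *
import sys
o=get_obs();M=Rm(o["orientation"]);print(o["t"],o["ee_pos"].round(1),np.degrees(np.arctan2(M[1,0],M[0,0])),o["qpos"].round(2),o["ft_force"].round(1))
for c in("wrist","top"):
  w=get_image(c);cm=camera_model(c)
  for th,z in(("lever_grip",76),("lever_pivot",76),("mould",19)):
    for r in tip_of(c,th)[:1]:
      q=ray(cm,r["at"],z);t=M.T@(q-o["ee_pos"]);print(c,th,np.round(r["at"]),round(r["conf"],2),q.round(1)[:2],"rel tool x,z",t[[0,2]].round(1))
  cv2.imwrite(f"pics/{sys.argv[1]}{c}.png",w)
E
python3 d.py l1
```

```text
9.5 [ 510.5 -209.9  145.7] -39.25922471743004 [-0.41  0.45  1.86  0.    0.84  0.27] [-0.5 -0.   0.3]
wrist lever_grip [296. 211.] 0.89 [ 537.6 -231.8] rel tool x,z [34.8  0.1]
wrist lever_pivot [296. 110.] 0.87 [ 584.  -170.3] rel tool x,z [31.7 77.2]
wrist mould [220.  49.] 0.9 [572.1 -90.7] rel tool x,z [-27.8 131.3]
top mould [310. 217.] 0.32 [ 467.6 -335.9] rel tool x,z [  46.5 -124.7]
```

View pics/l1wrist.png

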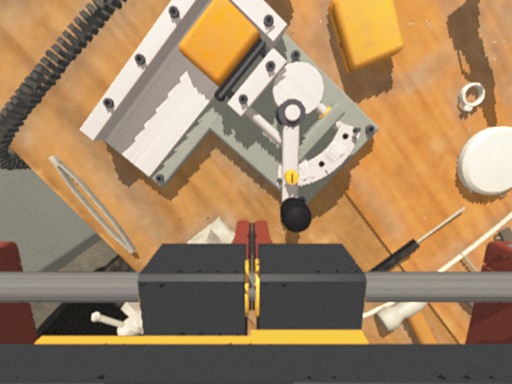

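>>> arm_command:
  targets:
    - [0, 36, 0, 0]
    - [0, 30, 0, 0]
    - [4, 0, 0, 0]
    - [3, 0, 0, 0]
    - [3, 0, 0, 0]
    - [0, 0, 0, 0]

```text
t: 10.4
ee_pos: [520.5, -217.4, 81.5]
orientation: [-1.503, 0.536, -0.541]
ft_force: [0.4, -0.5, 0.2]
width: 0.2
```

>>> arm_command:
  targets:
    - [4.7, 0, -1.2, -0.06]
    - [4.7, 0, -1.2, -0.06]
    - [4.7, 0, -1.2, -0.06]
    - [4.7, 0, -1.2, -0.06]
    - [4.7, 0, -1.2, -0.06]
    - [0, 0, 0, 0]

```text
t: 10.9
ee_pos: [535.5, -234.4, 81.1]
orientation: [-1.55, 0.302, -0.304]
ft_force: [0.0, 0.9, 0.3]
width: 0.5
```

```bash
python3 d.py l2
```

```text
10.9 [ 535.5 -234.4   81.1] -22.102405167763994 [-0.43  0.59  1.81 -0.    0.75 -0.05] [0.  0.9 0.3]
wrist lever_grip [287. 245.] 0.58 [ 554.2 -242.3] rel tool x,z [20.2 -0.2]
wrist lever_pivot [294. 104.] 0.68 [ 584.4 -171.5] rel tool x,z [21.6 76.8]
```

View pics/l2wrist.png

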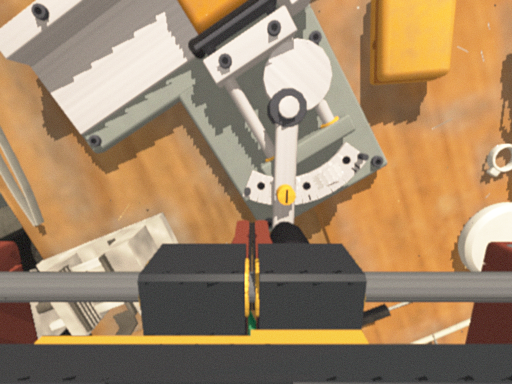

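>>> arm_command:
  targets:
    - [4.7, 0, -1.1, -0.06]
    - [4.7, 0, -1.1, -0.06]
    - [4.7, 0, -1.1, -0.06]
    - [4.7, 0, -1.1, -0.06]
    - [4.7, 0, -1.1, -0.06]
    - [4.7, 0, -1.1, -0.06]
    - [4.7, 0, -1.1, -0.06]

```text
t: 11.88
ee_pos: [562.7, -247.9, 79.2]
orientation: [-1.569, -0.023, 0.032]
ft_force: [-10.0, -2.7, 4.9]
width: 0.3
```

>>> arm_command:
  targets:
    - [4.7, 0, -1.1, -0.06]
    - [4.7, 0, -1.1, -0.06]
    - [4.7, 0, -1.1, -0.06]
    - [4.7, 0, -1.1, -0.06]
    - [4.7, 0, -1.1, -0.06]
    - [4.7, 0, -1.1, -0.06]
    - [0, 0, 0, 0]

```text
t: 12.47
ee_pos: [595.0, -249.7, 79.7]
orientation: [-1.549, -0.31, 0.309]
ft_force: [0.5, -0.2, -0.3]
width: 0.5
```

```bash
python3 d.py l3
```

```text
12.4667 [ 595.  -249.7   79.7] 22.57130037795558 [-0.42  0.65  1.67  0.    0.82 -0.81] [ 0.5 -0.2 -0.3]
wrist lever_grip [295. 250.] 0.65 [ 617.8 -242.5] rel tool x,z [23.9 -2.2]
wrist lever_pivot [295. 104.] 0.89 [ 584.9 -170.3] rel tool x,z [21.1 77.1]
```

>>> arm_command:
  targets:
    - [4.5, 0, -1, -0.06]
    - [3, 0, -0.5, -0.04]
    - [0, 0, 0, 0]
    - [0, 0, 0, 0]

```text
t: 13.2
ee_pos: [601.6, -247.9, 79.7]
orientation: [-1.536, -0.385, 0.385]
ft_force: [0.7, 0.3, 0.7]
width: 0.1
```

>>> arm_command:
  targets:
    - [1.5, 0, 0, 0]
    - [1.5, 0, 0, 0]
    - [0, 0, 0, 0]

```text
t: 13.45
ee_pos: [603.5, -246.8, 79.6]
orientation: [-1.536, -0.384, 0.387]
ft_force: [-4.3, -1.6, 0.6]
width: 0.4
```

>>> arm_command:
  targets:
    - [1.5, 0, 0, 0]
    - [1.5, 0, 0, 0]
    - [0, 0, 0, 0]

```text
t: 13.7
ee_pos: [603.9, -246.5, 79.5]
orientation: [-1.536, -0.381, 0.39]
ft_force: [-11.8, -9.0, 5.3]
width: 0.3
```

>>> arm_command:
  targets:
    - [1.5, 0, 0, 0]
    - [0, 0, 0, 0]

```text
t: 13.87
ee_pos: [603.9, -246.5, 79.5]
orientation: [-1.536, -0.379, 0.39]
ft_force: [-13.2, -9.5, 8.3]
width: 0.4
```

>>> arm_command:
  targets:
    - [-6, 0, 0, 0]
    - [-10, 0, 0, 0]
    - [-4, -25, 0, 0]
    - [0, -35, 0, 0]
    - [0, -35, 0, 0]
    - [0, -35, 0, 0]
    - [-20, 0, -25, 0]
    - [-20, 0, -25, 0]
    - [-20, 0, -25, 0]
    - [0, 0, 0, 0]
    - [0, 0, 0, 0]

```text
t: 14.78
ee_pos: [572.7, -349.5, 209.5]
orientation: [-1.536, -0.384, 0.383]
ft_force: [0.7, 0.5, 0.0]
width: 0.4
```

```bash
python3 d.py l4
```

```text
14.7833 [ 572.7 -349.5  209.5] 28.034046936713565 [-0.57  0.52  1.54  0.    1.08 -1.06] [0.7 0.5 0. ]
wrist lever_grip [353. 119.] 0.76 [ 622.8 -238.9] rel tool x,z [96.1 74. ]
wrist lever_pivot [359.  26.] 0.97 [ 584.4 -170.1] rel tool x,z [ 94.6 152.8]
top lever_pivot [233. 166.] 0.88 [ 587.9 -166.9] rel tool x,z [ 99.2 154. ]
top mould [194. 184.] 0.57 [566.5 -73. ] rel tool x,z [124.4 246.9]
```

View pics/l4wrist.png

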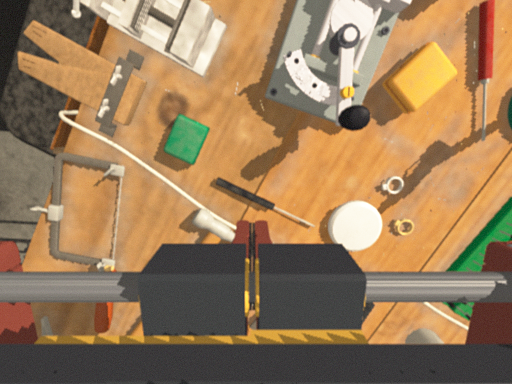

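Run:
```python
from h import *
out=[]
e=np.array([.988,.158]);n=np.array([-.158,.988])
for c,(a,b) in(("top",(110,150)),("scene",(150,140))):
  w=get_image(c);cm=camera_model(c)
  for th,z in(("lever_grip",76),("lever_pivot",76),("mould",19),("big_mould",0),("small_mould",0),("loupe",0),("fine_awl",0),("bench_tweezers",0)):
    for r in tip_of(c,th)[:1]:
      q=ray(cm,r["at"],z)[:2];d=q-[541,-128.5];print(c,th,round(r["conf"],2),q.round(),"clamp",(d@e).round(1),(d@n).round(1))
  out.append(cv2.resize(w[a:a+150,b:b+130],(390,450),interpolation=cv2.INTER_CUBIC))
cv2.imwrite("pics/end.png",np.hstack(out))
```

```text
top lever_pivot 0.85 [ 591. -162.] clamp 44.1 -41.0
top mould 0.69 [580. -77.] clamp 46.4 45.1
top big_mould 0.89 [ 687. -159.] clamp 139.5 -53.1
top loupe 0.69 [657. -61.] clamp 125.6 48.7
scene lever_grip 0.57 [ 623. -242.] clamp 63.1 -124.7
scene lever_pivot 0.61 [ 589. -171.] clamp 40.6 -49.4
scene big_mould 0.59 [ 677. -154.] clamp 130.7 -46.3
scene small_mould 0.63 [ 488. -358.] clamp -88.8 -218.1
scene fine_awl 0.63 [ 601. -364.] clamp 22.1 -241.8
scene bench_tweezers 0.8 [ 372. -112.] clamp -164.1 42.5
```

View pics/end.png

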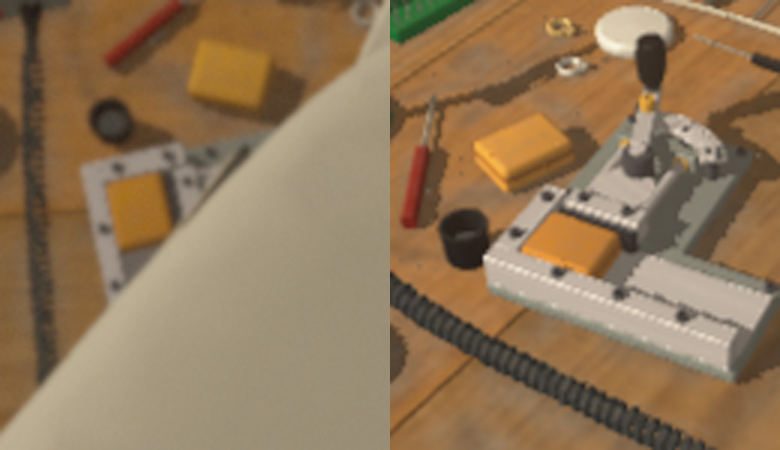

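Mould sits in the far corner against the stop and fence with the pad on it (scene crop ~570,240), lever at its end position, bystanders in place. Handing in.

```bash
python3 -c "
from workcell import *
print(close_job())"
```

```text
the job is handed in; nothing more can be done
None
```

The job is done and handed in: the mould is against the end stop and the lever is at its second stop, at about 15 s of the 42 s allowed. The hand-in itself reported no verdict.

- **Mould:** I pushed it along the bed with the closed fingertips until the motion stopped and the force rose to about 10 N. The wrist camera then measured its centre at x 38.1 mm in the clamp's frame; home is 38.
- **Lever:** I pushed the handle round past the first detent to the hard stop, where it no longer moved at about 16–18 N, then backed off and lifted clear. After release the wrist camera put the grip at (622.8, -238.9) mm, about where the second stop should be.
- **Final look:** The pictures show the mould flat in the corner of stop and fence with the pad on it. The wrist force read about zero, so the robot is touching nothing. No loose thing looked moved, and those found again were within about 10 mm of their first positions, which is network noise.

**Disagreements:** With the arm blocking part of the view, the top camera's last mould estimates scattered: x 46, y 45 mm at best in the clamp's frame, which the walls rule out. I relied on the earlier wrist measurement, the force and the scene picture instead. After locking I did not measure the mould's position again from close by.

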